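# Try anti-roll-bar bushes on the gauge pin and sort them

### The arm

A 6-joint arm with a two-finger parallel gripper is mounted at the origin on the work surface. World frame = base frame: x ahead of the robot, y to its left, z up, the work surface at z = 0. Lengths are in m, angles in rad, forces in N, time in s.
With the tool pointing down it reaches from about 0.375 to 0.975 m from the base axis. Payload 3.8 kg.
Tool frame: the origin (TCP) lies midway between the tips of the shut fingers; the grasp point (between the pads) lies 19 mm behind it; z points along the fingers, y is the line along which they close (so a half turn about z gives the same grasp; the last joint's range is limited). The gripper opens to 88 mm and grips with 3 to 60 N. Pads are 18 mm wide; open, the fingers measure 123 mm over their backs; the gripper's body (75 mm by 187 mm) begins 45 mm behind the grasp point.
Start: joints at [-1.193, 0.264, 1.604, -0, 1.274, -0.037], TCP at [0.272, -0.618, 0.239] pointing down, gripper open.
Joint ranges: [-2.63, 2.63], [-0.94, 2.18], [0.31, 2.57], [-1.31, 4.45], [0, 2.66], [-2.55, 2.55]. Speed limits (rad/s): [2.57, 2.57, 3.14, 3.14, 3.14, 3.14].

### API

Orientations are given as a unit quaternion [x, y, z, w].
In Python, from workcell import robot gives the robot as it stands.
- The arm moves only by the shell command python3 -m handwheel 'ROWS' [FORCE]. ROWS is JSON, a list of rows, each a list of 7 numbers: the shift along the tool's x, y, z in mm, then the turn, a rotation vector about the tool's x, y, z in degrees, then the opening, from 0 (shut) to 1 (fully open). In form: [[tx, ty, tz, wx, wy, wz, claw], ...]. A call has exactly 10 rows; each row is the pose to reach, as a shift and turn from the pose commanded when the call began, along the tool's axes at that moment; what a row does not reach only later rows make up. A row lasts 1/12 s, in which the tool goes at most 41.7 mm and 7.16 degrees, less where a joint would pass 70% of its speed; a pose out of reach is approached as far as the arm can. A call with a gripper value outside its range is refused whole. The fingers move at their own pace and stop on an object; FORCE is the grip in N (left out, the last holds). Time passes only in rows, so rows that repeat a pose let the fingers close, or fill a call up. It gives the time, the measured TCP pose, the force, the opening and the grip force at its end, in the units of the state.
- robot.observe(): the state, without advancing time (a new reading comes with each control period).
- robot.grab_frame(name): name is "scene" or "top"; returns a dict with "image" (384x512x3 uint8, blue, green, red), "fovy" (degrees; the focal length in pixels is half the picture's height over the tangent of half this angle, whatever the lens; pixels are square), "cx", "cy" (the principal point, pixels), "rvec" (rotation vector, rad) and "tvec" (3), from world to camera coordinates, as OpenCV has them. Camera axes: x right, y down, z forward; pixel columns grow to the right and rows downward; lengths in m; the calibration is good to about 2 mm. A picture is of the moment at which its call begins. There is no depth.
- robot.finish_job(): hands the job in; it is judged then, once.
The state is a dict: "clock": time; "joint_positions": joint angles; "joint_velocities": joint speeds; "effort": joint torques, N m; "ee_pos": TCP position; "eef_rot": TCP orientation; "wrist_force": force on the tool from outside, world axes, zero at the start; "ft_torque": the same for the moment, N m; "opening": finger opening in m; "grip_force": force on a finger pad.
Only numpy, scipy, OpenCV 4.12 (cv2) and the standard library are available. Lean on these libraries where they do the work, as an engineer would, in place of code of your own. Each camera call takes 0.05 s, during which the arm holds its last target. There are 200 camera calls.

### The job

Two anti-roll-bar bushes are waiting in the channel of the bench gauge. Take them one at a time: slide the bush along the channel onto the gauge pin as far as it will go without forcing it, then draw it back off and put it away before you try the other; a bush that goes fully home against the pin's shoulder goes in the round steel dish, one that stops short on the pin goes in the cardboard carton. Leave the hubs, tape and spanner where they are.

Things in the scene. Friction and masses are not known exactly. Their poses are not given: they have to be found in the camera images.
- bush_a: One black hard-plastic bush, D-shaped: base 50 mm (x) x 40 mm (y), straight sides 30 mm high, half-round top, 55 mm tall, 110 g. Bore right through along y, 30 mm above the underside. Origin: centre of underside, z up. Starts upright in the channel, bore along it, over 50 mm clear of the other. Alike and unmarked: one bore clears the pin, one is too small; which is nearer the pin varies.
- bush_b: The other black hard-plastic bush, D-shaped: base 50 mm (x) x 40 mm (y), straight sides 30 mm high, half-round top, 55 mm tall, 110 g. Bore right through along y, 30 mm above the underside. Origin: centre of underside, z up. Starts upright in the channel, bore along it, over 50 mm clear of the other. Alike and unmarked: one bore clears the pin, one is too small; which is nearer the pin varies.
- gauge: Fixed bench gauge: aluminium plate 110 (x) x 340 (y) x 12 mm. Two steel strips on it, 6 mm high, 10 wide, 52 apart, y -168 to 132 mm, make the channel (centred on x = 0) in which the bushes slide on the plate. Dark block 64 x 25 mm, top 68 mm above the table, at y 145 to 170 carries the pin. Origin: centre of plate's underside, z up; +y is the way a bush is pushed on; the -y end is open.
- gauge_pin: Fixed level steel pin along the gauge's -y, axis 42 mm above the table. From its root (origin, on the block's face, axes as gauge's): flange 40 mm across, 5 thick, its face the shoulder; 23 mm at 22 mm diameter; 3 mm cone; 10 mm nose of 16 mm diameter. It stands 36 mm out of the shoulder, so not out of a bush's rear. A tight bush stops at the cone 24 mm short of home. Over 40 N is forcing.
- gauge_home (a point): Point on the channel floor, 12 mm above the table and 120 mm along the gauge's +y from its origin: the centre of a bush's underside lies here when the bush is fully home against the shoulder. Axes as the gauge's. A bush is clear of the pin, free to lift, once its centre is more than 36 mm from here towards the gauge's -y.
- dish_in (a point): Centre of the inner floor of the round steel parts dish (fixed): 156 mm across the rim, 128 mm across the floor, sloping thin wall, rim 32 mm and floor 5 mm above the table. For bushes that go fully home. Dish and carton may each be on either side of the gauge.
- carton_in (a point): Centre of the inner floor of the open cardboard carton (fixed): 150 mm (x) x 130 mm (y) outside, 55 mm high, walls and floor 4 mm thick, flaps folded down outside. Axes along its sides. For bushes that stop short.
- hub_a: Loose aluminium freewheel hub body, a ring about 108 mm across its six lugs and 40 mm high; origin at the centre of its underside. A bystander: leave it where it is
- hub_b: Second aluminium freewheel hub body, the same as hub_a. A bystander: leave it where it is
- tape: Roll of blue masking tape, 104 mm across, 24 mm high, lying flat; origin at the centre of its underside. A bystander: leave it where it is
- spanner: Steel spanner 180 mm long lying flat, origin under its middle, along its x. A bystander: leave it where it is
Not all that is in view belongs to the job. Leave any red or yellow look-alike of the bush_a alone. What is shaped like the bush_b but turquoise is not meant.

How it is judged:
By the outcome, as a careful person would: the job done as asked, in the order asked, and still so for the second after the job is handed in, with the robot touching nothing.
It also fails if it takes over 70 s, if anything falls off the work surface, if the arm or the gripper's body presses on something with over 40 N, if the wrist force passes 120 N, or if a joint passes its speed limit or range.

## Working session

There is one attempt and no reset: what is moved stays moved. The work goes in short steps, Python scripts to look and compute and a shell command to move; the robot and the scene stay as the last step left them, time stands still between calls to the robot, and variables do not carry over. Pictures are saved under pics/ and viewed, at most 10 in all, crops included, and the job is handed in when it is done.

```bash
mkdir -p pics; python3 - <<'E'
from workcell import robot
import cv2,numpy as np
for n in("scene","top"):
    f=robot.grab_frame(n);cv2.imwrite(f"pics/{n}0.png",cv2.resize(f["image"],(800,600),interpolation=cv2.INTER_CUBIC))
    print(n,f["fovy"],f["cx"],f["cy"],f["rvec"],f["tvec"])
s=robot.observe();print(s)
E
```

```text
scene 48.552521114698486 259.6017660551621 194.4357155322004 [ 2.23809523  1.28576885 -0.43164313] [-0.26520159 -0.37247291  1.46790701]
top 53.01712086691692 260.1306254413862 193.99195348220866 [ 2.14935417 -2.09651532  0.18597724] [-0.05818574  0.57422388  0.98841145]
{'clock': 0.1, 'joint_positions': array([-1.19287546e+00,  2.64679524e-01,  1.60523605e+00,  1.92963365e-05,
        1.27370384e+00, -3.69546265e-02]), 'joint_velocities': array([ 0.00094285, -0.00295165, -0.00182399, -0.00066211,  0.00115245,
        0.0003584 ]), 'effort': array([ 4.50371444e-04, -5.03619361e+01, -3.58070970e+01,  7.31376652e-02,
        2.33176880e-02, -6.15474801e-05]), 'ee_pos': array([ 0.27180872, -0.61715128,  0.23751211]), 'eef_rot': array([ 9.78561912e-01,  2.05950378e-01, -1.62839825e-04, -1.00025502e-03]), 'wrist_force': array([-0.31014585,  0.00111699, -0.77862805]), 'ft_torque': array([-0.00364475,  0.06574173, -0.00779172]), 'grip_force': 0.0, 'opening': 0.08796184202214341}
```

View pics/top0.png

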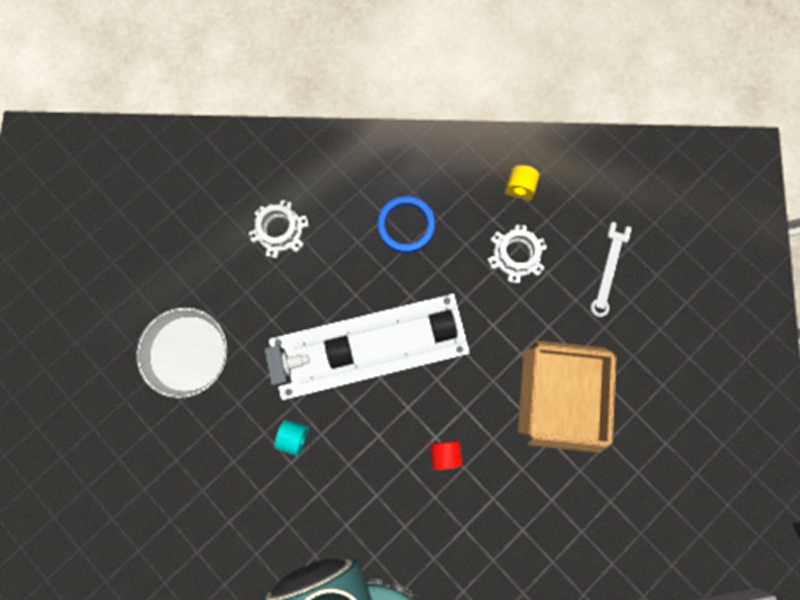

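View pics/scene0.png

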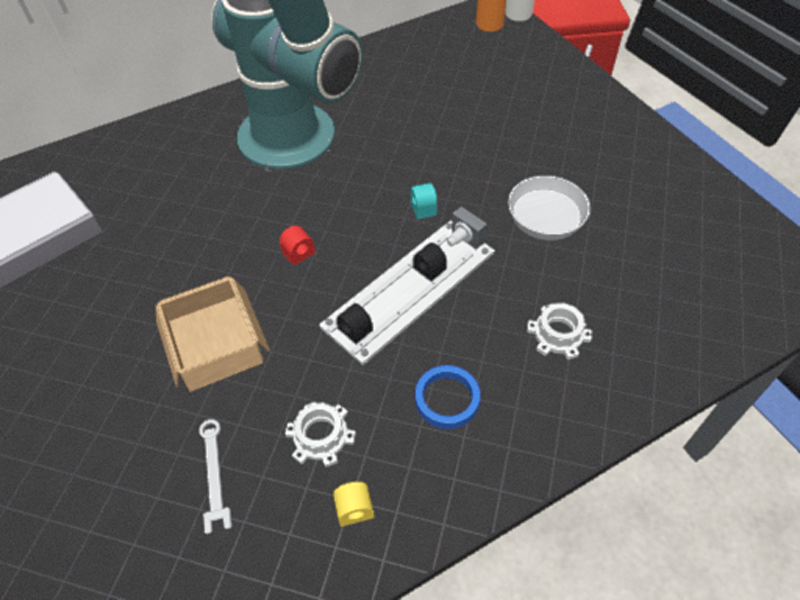

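The top view shows the gauge from about (270,370) at the pin end to (462,325) at the open end. The bushes are at (340,351) and (443,326), the dish at (182,352) and the carton at (570,397). I'll enlarge the gauge.

```bash
cat > h.py <<'E'
from workcell import robot
import cv2,numpy as np
def cam(n):
    f=robot.grab_frame(n);h=f["image"].shape[0];F=h/2/np.tan(np.radians(f["fovy"])/2)
    f["K"]=np.array([[F,0,f["cx"]],[0,F,f["cy"]],[0,0,1]]);f["R"]=cv2.Rodrigues(np.array(f["rvec"]))[0];f["t"]=np.array(f["tvec"]);return f
def ray(f,u,v,z):
    C=-f["R"].T@f["t"];d=f["R"].T@np.linalg.inv(f["K"])@np.array([u,v,1.]);return (C+d*(z-C[2])/d[2])
def proj(f,P):
    q=f["R"]@np.array(P)+f["t"];q=f["K"]@q;return q[:2]/q[2]
def crop(f,u,v,w,h,s,name):
    cv2.imwrite("pics/"+name,cv2.resize(f["image"][v:v+h,u:u+w],None,fx=s,fy=s,interpolation=cv2.INTER_CUBIC))
E
python3 - <<'E'
from h import *
f=cam("top");crop(f,165,180,140,80,5.5,"g.png")
k=512/800
for n,u,v,z in [("c1",455,294,.012),("c2",468,353,.012),("c3",285,399,.012),("c4",268,342,.012),("bA top",340,351,.067),("bB",443,326,.067),("dishrim",182,352,.032),("carton L",541,342,.055),("cTR",614,349,.055),("cBR",608,450,.055),("cBL",531,443,.055)]:
    print(n,ray(f,u*k,v*k,z).round(4))
print(np.array(-f["R"].T@f["t"]))
E
```

```text
c1 [ 0.6017 -0.1306  0.012 ]
c2 [ 0.4958 -0.1547  0.012 ]
c3 [0.4073 0.1645 0.012 ]
c4 [0.5065 0.2009 0.012 ]
bA top [0.4882 0.0656 0.067 ]
bB [ 0.5349 -0.1069  0.067 ]
dishrim [0.4831 0.3448 0.032 ]
carton L [ 0.5133 -0.2747  0.055 ]
cTR [ 0.5044 -0.3984  0.055 ]
cBR [ 0.337  -0.3823  0.055 ]
cBL [ 0.345  -0.2557  0.055 ]
[ 0.38757199 -0.05343833  1.07564313]
```

View pics/g.png

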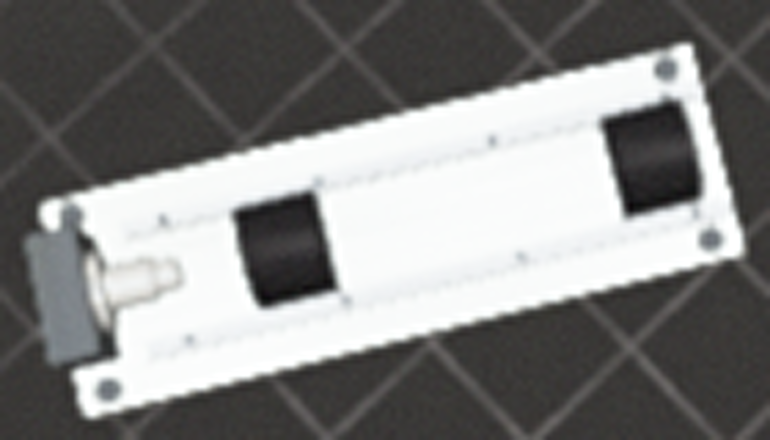

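```bash
cat >> h.py <<'E'
def tool():
    from scipy.spatial.transform import Rotation as R
    s=robot.observe();return np.array(s["ee_pos"]),R.from_quat(s["eef_rot"]),s
def go(p,yawdeg):
    "shift mm & rotvec deg in tool axes, to pos p with tool down and tool x at yaw"
    from scipy.spatial.transform import Rotation as R
    P,r,s=tool();a=np.radians(yawdeg);c,n=np.cos(a),np.sin(a)
    T=R.from_matrix(np.array([[c,n,0],[n,-c,0],[0,0,-1]]))
    print("shift",(r.inv().apply(np.array(p)-P)*1000).round(1),"turn",np.degrees((r.inv()*T).as_rotvec()).round(2))
E
python3 - <<'E'
from h import *
from scipy.optimize import least_squares
f=cam("top")
px=lambda u,v:(165+(u+.5)/5.5-.5,180+(v+.5)/5.5-.5)
W=np.array([ray(f,*px(*p),.012)[:2] for p in [(692,43),(745,255),(88,418),(40,205)]])
L=np.array([[55,-170],[-55,-170],[-55,170],[55,170]])/1000
rot=lambda a:np.array([[np.cos(a),-np.sin(a)],[np.sin(a),np.cos(a)]])
r=least_squares(lambda q:(L@rot(q[2]).T+q[:2]-W).ravel(),[.5,0,.27]);q=r.x
print(q,np.degrees(q[2]),r.fun.reshape(4,2)*1000)
G=lambda p,z:((ray(f,*p,z)[:2]-q[:2])@rot(q[2])*1000).round(1)
print("A left@67",G(px(246,260),.067),"right@12",G(px(328,243),.012),"right@42",G(px(328,243),.042))
print("B left@67",G(px(614,163),.067),"right67",G(px(693,155),.067),"left@12",G(px(614,163),.012))
print("pin tip",G(px(182,270),.042),"flange bottom",G(px(110,310),.042))
for y in(120,):print("home",q[:2]+rot(q[2])@[0,.12])
E
```

```text
[0.50456197 0.02132394 0.26954403] 15.443735462620362 [[-0.96382119  0.40890732]
 [ 1.09863012 -1.04099162]
 [-0.24684191  1.15324686]
 [ 0.11203298 -0.52116255]]
A left@67 [-4.4 69.4] right@12 [ 0.9 33.5] right@42 [-2.8 31.4]
B left@67 [  -1.7 -112.5] right67 [  -7.2 -150.4] left@12 [   5.4 -116.4]
pin tip [  1.6 103.6] flange bottom [ -9.  141.8]
home [0.47260694 0.13699103]
```

```bash
python3 - <<'E'
from h import *
go([.4912,.0695,.12],105.44)
E
```

```text
shift [ 477.5 -540.   118.7] turn [-7.000e-02 -6.000e-02 -8.167e+01]
```

```bash
python3 -m handwheel '[[25,-28,2,0,0,-4,1],[50,-57,5,0,0,-8,1],[75,-85,8,0,0,-12,1],[100,-113,10,0,0,-16,1],[125,-141,15,0,0,-20,1],[150,-170,20,0,0,-25,1],[175,-198,25,0,0,-30,1],[200,-226,30,0,0,-35,1],[225,-254,35,0,0,-40,1],[250,-283,40,0,0,-45,1]]' 30; python3 - <<'E'
from h import *
go([.4912,.0695,.12],105.44)
E
```

```text
clock: 1.03
ee_pos: [0.3869, -0.2563, 0.1985]
eef_rot: [0.824, 0.566, 0.0, 0.0]
wrist_force: [0.7, -0.4, 0.8]
opening: 0.0882
grip_force: 0.0
shift [341.6 -19.5  78.5] turn [ 3.000e-02  1.000e-02 -3.646e+01]
```

```bash
python3 -m handwheel '[[38,-2,10,0,0,-5,1],[76,-4,20,0,0,-10,1],[114,-6,30,0,0,-15,1],[152,-8,40,0,0,-20,1],[190,-10,50,0,0,-25,1],[228,-12,60,0,0,-30,1],[266,-14,70,0,0,-34,1],[304,-16,78,0,0,-36.5,1],[336,-19,78,0,0,-36.5,1],[336,-19,78,0,0,-36.5,1]]'; python3 - <<'E'
from h import *
go([.4912,.0695,.12],105.44)
f=cam("scene");p=proj(f,[.4912,.0695,.05]).astype(int);print(p)
crop(f,p[0]-75,p[1]-60,130,100,6,"s1.png")
E
```

```text
clock: 1.87
ee_pos: [0.4917, 0.0667, 0.1204]
eef_rot: [0.605, 0.796, 0.001, -0.0]
wrist_force: [0.9, 0.1, -0.2]
opening: 0.088
grip_force: 0.0
shift [2.8 0.3 0.4] turn [ 0.05 -0.1   0.07]
[273 163]
```

View pics/s1.png

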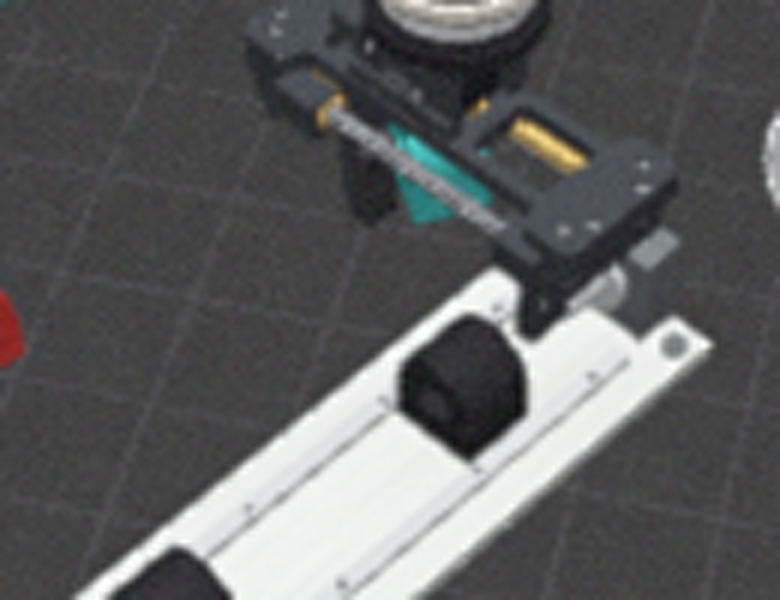

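The crop shows bush A's front-right bottom corner at about (468,460), with the gripper above it to the upper right. I'll check the bush position from that corner.

```bash
cat >> h.py <<'E'
q=np.array([.50456,.02132]);A=.26954
rm=np.array([[np.cos(A),-np.sin(A)],[np.sin(A),np.cos(A)]])
def G(f,u,v,z):return ((ray(f,u,v,z)[:2]-q)@rm*1000).round(1)
def Wd(x,y):return q+rm@[x/1000,y/1000]
E
python3 - <<'E'
from h import *
f=cam("scene")
P=lambda u,v:(198+(u+.5)/6-.5,103+(v+.5)/6-.5)
print(G(f,*P(468,460),.012),"right rear bottom",G(f,*P(526,400),.012),"plate corner +x+y",G(f,*P(712,345),.012))
go([*Wd(0,50),.024],105.44)
E
```

```text
[21.7 35.9] right rear bottom [16.9 81.8] plate corner +x+y [ 59.1 170.3]
shift [ 6.2  2.4 96.5] turn [-0.04  0.02  0.  ]
```

```bash
python3 -m handwheel '[[0,0,10,0,0,0,1],[0,0,20,0,0,0,1],[0,0,30,0,0,0,1],[0,0,40,0,0,0,1],[0,0,50,0,0,0,1],[0,0,50,0,0,0,1],[0,0,50,0,0,0,1],[0,0,50,0,0,0,1],[0,0,50,0,0,0,1],[0,0,50,0,0,0,1]]'; python3 - <<'E'
from h import *
go([*Wd(0,52),.023],105.44)
cam("top");go([*Wd(0,52),.023],105.44)
E
```

```text
clock: 2.8
ee_pos: [0.4914, 0.0621, 0.0714]
eef_rot: [0.607, 0.795, 0.0, 0.001]
wrist_force: [-0.3, -0.3, 0.4]
opening: 0.0883
grip_force: 0.0
shift [ 9.2  1.7 48.4] turn [ 0.08  0.02 -0.17]
shift [ 9.1  1.8 48.3] turn [ 0.07  0.01 -0.17]
```

```bash
python3 -m handwheel '[[9,1.5,8,0,0,0,1],[9,1.5,16,0,0,0,1],[9,1.5,24,0,0,0,1],[9,1.5,32,0,0,0,1],[9,1.5,40,0,0,0,1],[9,1.5,48,0,0,0,1],[9,1.5,48,0,0,0,1],[9,1.5,48,0,0,0,0.3],[9,1.5,48,0,0,0,0.3],[9,1.5,48,0,0,0,0.3]]' 30; python3 -m handwheel '[[0,0,0,0,0,0,0.3],[0,0,0,0,0,0,0.3],[0,0,0,0,0,0,0.3],[0,0,0,0,0,0,0.3],[0,0,0,0,0,0,0.3],[0,0,0,0,0,0,0.3],[0,0,0,0,0,0,0.3],[0,0,0,0,0,0,0.3],[0,0,0,0,0,0,0.3],[0,0,0,0,0,0,0.3]]'; python3 - <<'E'
from h import *
go([*Wd(0,120),.023],105.44)
f=cam("scene");crop(f,198,103,130,100,6,"s2.png")
E
```

```text
clock: 3.68
ee_pos: [0.4903, 0.0711, 0.0231]
eef_rot: [0.607, 0.795, 0.0, 0.0]
wrist_force: [0.4, -0.5, 0.9]
opening: 0.0707
grip_force: 0.0
clock: 4.52
ee_pos: [0.4914, 0.0714, 0.0235]
eef_rot: [0.607, 0.795, 0.001, 0.001]
wrist_force: [4.7, 1.5, 1.1]
opening: 0.0497
grip_force: 30.0
shift [68.3 -0.9  0.5] turn [ 0.18  0.02 -0.17]
```

View pics/s2.png

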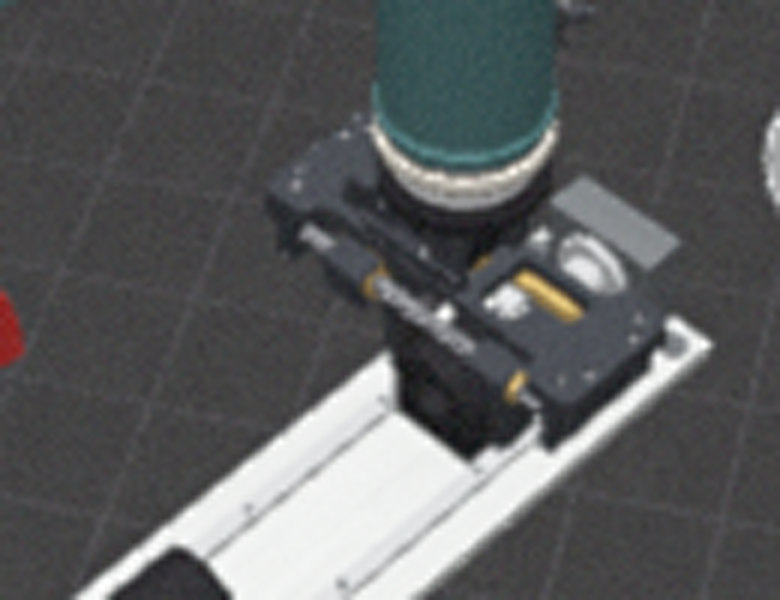

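Bush A is gripped (opening 49.7 mm) and resting in the channel. I'll slide it up to the nose and watch the forces.

```bash
python3 -m handwheel '[[3,0.5,0,0,0,0,0.3],[6,0.5,0,0,0,0,0.3],[10,0.5,0,0,0,0,0.3],[14,0.5,0,0,0,0,0.3],[18,0.5,0,0,0,0,0.3],[22,0.5,0,0,0,0,0.3],[26,0.5,0,0,0,0,0.3],[30,0.5,0,0,0,0,0.3],[34,0.5,0,0,0,0,0.3],[36,0.5,0,0,0,0,0.3]]'; python3 - <<'E'
from h import *
def st():
    P,r,s=tool();w=np.array(s["wrist_force"]);print(((P[:2]-q)@rm*1000).round(1),P[2].round(4),"Fg",(w[:2]@rm).round(1),w[2].round(1))
st()
E
```

```text
clock: 5.4
ee_pos: [0.482, 0.1054, 0.0234]
eef_rot: [0.606, 0.795, 0.0, 0.001]
wrist_force: [4.8, -3.9, 2.6]
opening: 0.0498
grip_force: 30.0
[ 0.7 87.1] 0.0234 Fg [ 3.6 -5.1] 2.6
```

```bash
cat >> h.py <<'E'
def st():
    P,r,s=tool();w=np.array(s["wrist_force"]);print(((P[:2]-q)@rm*1000).round(1),P[2].round(4),"Fg",(w[:2]@rm).round(1),w[2].round(1),"grip",s["grip_force"])
E
python3 -m handwheel '[[1,0.5,0,0,0,0,0.3],[2,0.5,0,0,0,0,0.3],[3,0.5,0,0,0,0,0.3],[4,0.5,0,0,0,0,0.3],[5,0.5,0,0,0,0,0.3],[6,0.5,0,0,0,0,0.3],[7,0.5,0,0,0,0,0.3],[8,0.5,0,0,0,0,0.3],[8,0.5,0,0,0,0,0.3],[8,0.5,0,0,0,0,0.3]]'; python3 -c "from h import *;st()"
```

```text
clock: 6.23
ee_pos: [0.48, 0.1129, 0.0234]
eef_rot: [0.607, 0.795, -0.0, 0.001]
wrist_force: [3.4, -3.9, 4.5]
opening: 0.0499
grip_force: 30.0
[ 0.7 94.9] 0.0234 Fg [ 2.2 -4.7] 4.5 grip 29.988626120612025
```

```bash
python3 -m handwheel '[[0.7,0.3,0,0,0,0,0.3],[1.4,0.3,0,0,0,0,0.3],[2.1,0.3,0,0,0,0,0.3],[2.8,0.3,0,0,0,0,0.3],[3.5,0.3,0,0,0,0,0.3],[4.2,0.3,0,0,0,0,0.3],[5,0.3,0,0,0,0,0.3],[5,0.3,0,0,0,0,0.3],[5,0.3,0,0,0,0,0.3],[5,0.3,0,0,0,0,0.3]]'; python3 -c "from h import *;st()"
```

```text
clock: 7.07
ee_pos: [0.4799, 0.114, 0.0234]
eef_rot: [0.606, 0.796, -0.002, 0.003]
wrist_force: [8.0, -21.0, 3.2]
opening: 0.0497
grip_force: 30.0
[ 0.9 95.9] 0.0234 Fg [  2.1 -22.4] 3.2 grip 29.98600909486413
```

It stopped at 95.9 mm (24 mm short of home) under 22 N. I'll wiggle it gently at the same push to rule out a catch on the cone.

```bash
python3 -m handwheel '[[0.5,0.8,0,0,0,0,0.3],[0.5,1.5,0,0,0,0,0.3],[0.5,1.5,0,0,0,0,0.3],[0.5,0,0,0,0,0,0.3],[0.5,-1.5,0,0,0,0,0.3],[0.5,-1.5,0,0,0,0,0.3],[0.5,0,0,0,0,0.5,0.3],[0.5,0,0,0,0,-0.5,0.3],[0.5,0,-0.6,0,0,0,0.3],[0.5,0,-0.6,0,0,0,0.3]]'; python3 -c "from h import *;st()"
```

```text
clock: 7.9
ee_pos: [0.4801, 0.1144, 0.0234]
eef_rot: [0.606, 0.795, -0.002, 0.004]
wrist_force: [10.0, -21.4, -2.1]
opening: 0.0498
grip_force: 30.0
[ 1.2 96.2] 0.0234 Fg [  4.  -23.3] -2.1 grip 29.996083988808095
```

```bash
python3 -m handwheel '[[-4,0,0,0,0,0,0.3],[-9,0,0,0,0,0,0.3],[-15,0,0,0,0,0,0.3],[-21,0,0,0,0,0,0.3],[-27,0,0,0,0,0,0.3],[-33,0,0,0,0,0,0.3],[-39,0,0,0,0,0,0.3],[-45,0,0,0,0,0,0.3],[-45,0,0,0,0,0,0.3],[-45,0,0,0,0,0,0.3]]'; python3 - <<'E'
from h import *
st()
f=cam("top");crop(f,325,205,80,90,6,"c.png")
E
```

```text
clock: 8.73
ee_pos: [0.4903, 0.0757, 0.0234]
eef_rot: [0.607, 0.795, 0.0, 0.0]
wrist_force: [4.2, 0.3, 0.0]
opening: 0.0497
grip_force: 30.0
[ 0.7 56.2] 0.0234 Fg [ 4.1 -0.8] 0.0 grip 29.995870913844556
```

View pics/c.png

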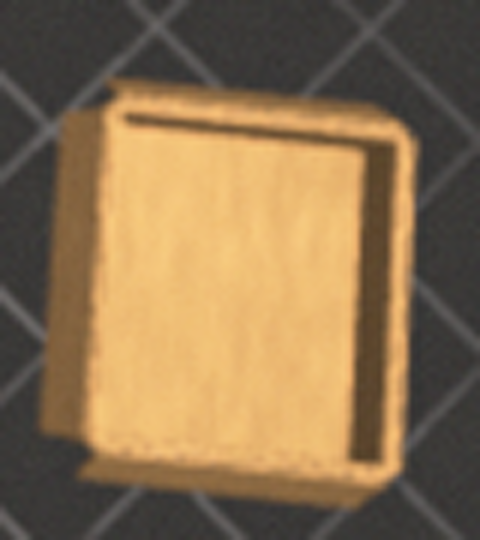

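Carton rim corners in the crop are (105,100), (415,130), (400,480) and (85,455).

```bash
python3 - <<'E'
from h import *
f=cam("top")
c=np.array([ray(f,325+u/6-.4,205+v/6-.4,.055)[:2] for u,v in [(105,100),(415,130),(400,480),(85,455)]])
print(c.round(4),c.mean(0),[np.linalg.norm(c[i]-c[i-1]).round(4) for i in range(4)])
d=c[0]-c[3]+c[1]-c[2];y=np.degrees(np.arctan2(d[1],d[0]));print("long axis yaw",y)
m=c.mean(0);go([*m,.15],y+90); go([*m,.15],y); go([*m,.15],105.44)
E
```

```text
[[ 0.5066 -0.2636]
 [ 0.4967 -0.4002]
 [ 0.3456 -0.3882]
 [ 0.3527 -0.253 ]] [ 0.42540787 -0.32624784] [np.float64(0.1543), np.float64(0.137), np.float64(0.1515), np.float64(0.1353)]
long axis yaw -4.254949899211505
shift [-370.7 -168.5 -126.5] turn [ 0.04  0.03 19.55]
shift [-370.7 -168.5 -126.5] turn [ 6.0000e-02 -1.0000e-02  1.0955e+02]
shift [-370.7 -168.5 -126.5] turn [ 0.04  0.04 -0.14]
```

```bash
python3 -m handwheel '[[0,0,-15,0,0,0,0.3],[0,0,-40,0,0,0,0.3],[0,0,-70,0,0,0,0.3],[0,0,-100,0,0,0,0.3],[-15,-7,-122,0,0,0,0.3],[-45,-20,-126,0,0,3,0.3],[-78,-36,-126,0,0,6,0.3],[-112,-51,-126,0,0,10,0.3],[-146,-66,-126,0,0,14,0.3],[-180,-82,-126,0,0,17,0.3]]'; python3 -m handwheel '[[-34,-4,0,0,0,2.5,0.3],[-68,-9,0,0,0,2.5,0.3],[-100,-13,0,0,0,2.5,0.3],[-130,-17,0,0,0,2.5,0.3],[-155,-20,0,0,0,2.5,0.3],[-172,-22,0,0,0,2.5,0.3],[-182,-24,0,0,0,2.5,0.3],[-188,-25,0,0,0,2.5,0.3],[-188,-25,0,0,0,2.5,0.3],[-188,-25,0,0,0,2.5,0.3]]'; python3 - <<'E'
from h import *
st();go([.4254,-.3262,.019],85.75)
E
```

```text
clock: 9.67
ee_pos: [0.4551, -0.1199, 0.1479]
eef_rot: [0.719, 0.696, -0.001, -0.002]
wrist_force: [0.2, -0.8, -0.5]
opening: 0.0497
grip_force: 29.9
clock: 10.5
ee_pos: [0.4269, -0.3054, 0.1486]
eef_rot: [0.733, 0.681, 0.0, -0.001]
wrist_force: [0.3, -0.9, -0.7]
opening: 0.0498
grip_force: 29.9
[-161.9 -294.2] 0.1486 Fg [ 0.1 -0.9] -0.7 grip 29.87701236270368
shift [-21.1   0.3 129.6] turn [-0.1  -0.1   0.02]
```

```bash
python3 -m handwheel '[[-12,0,2,0,0,0,0.3],[-21,0,10,0,0,0,0.3],[-21,0,25,0,0,0,0.3],[-21,0,45,0,0,0,0.3],[-21,0,65,0,0,0,0.3],[-21,0,85,0,0,0,0.3],[-21,0,105,0,0,0,0.3],[-21,0,120,0,0,0,0.3],[-21,0,127,0,0,0,0.3],[-21,0,131,0,0,0,0.3]]'; python3 -m handwheel '[[0,0,0.5,0,0,0,0.3],[0,0,0.5,0,0,0,0.5],[0,0,0.5,0,0,0,0.72],[0,0,0.5,0,0,0,0.72],[0,0,0.5,0,0,0,0.72],[0,0,-5,0,0,0,0.72],[0,0,-25,0,0,0,0.72],[0,0,-55,0,0,0,0.72],[0,0,-90,0,0,0,0.72],[0,0,-125,0,0,0,0.72]]'; python3 - <<'E'
from h import *
st();go([*Wd(0,-131),.1],105.44)
E
```

```text
clock: 11.33
ee_pos: [0.4251, -0.3269, 0.0165]
eef_rot: [0.733, 0.681, -0.0, -0.001]
wrist_force: [-0.1, 0.4, -0.8]
opening: 0.0497
grip_force: 29.9
clock: 12.17
ee_pos: [0.4255, -0.3271, 0.1448]
eef_rot: [0.733, 0.681, -0.0, -0.0]
wrist_force: [-0.1, -0.4, 0.6]
opening: 0.0635
grip_force: 0.0
[-169.  -314.7] 0.1448 Fg [-0.2 -0.4] 0.6 grip 0.0
shift [229.9  97.3  44.9] turn [ -0.03  -0.04 -19.67]
```

```bash
python3 -m handwheel '[[15,6,-2,0,0,-1,1],[45,19,0,0,0,-4,1],[80,34,0,0,0,-8,1],[115,49,5,0,0,-12,1],[150,63,15,0,0,-15,1],[185,78,30,0,0,-18,1],[212,90,42,0,0,-19.7,1],[226,96,45,0,0,-19.7,1],[230,97,45,0,0,-19.7,1],[230,97,45,0,0,-19.7,1]]'; python3 - <<'E'
from h import *
f=cam("top");st();go([*Wd(0,-131),.0235],105.44)
im=f["image"];a=im[205:290,325:405];b=im[180:260,165:305];
cv2.imwrite("pics/t2.png",np.vstack([cv2.resize(a,(400,425)),]))
f2=cam("scene");crop(f2,180,150,110,90,6,"s3.png")
E
```

```text
clock: 13.0
ee_pos: [0.54, -0.1044, 0.0988]
eef_rot: [0.605, 0.796, -0.0, 0.0]
wrist_force: [0.3, -0.4, 0.5]
opening: 0.0879
grip_force: 0.0
[   0.3 -131.5] 0.099 Fg [-0.2 -0.3] 0.2 grip 0.0
shift [ 0.6 -0.4 75.5] turn [0.03 0.04 0.09]
```

View pics/t2.png

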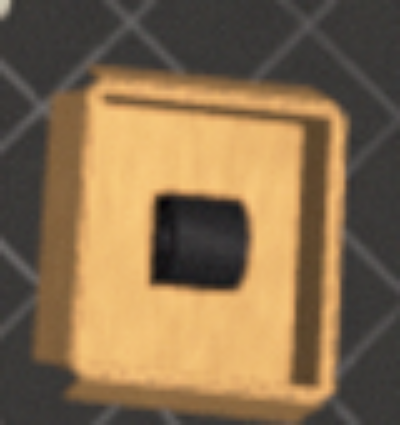

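View pics/s3.png

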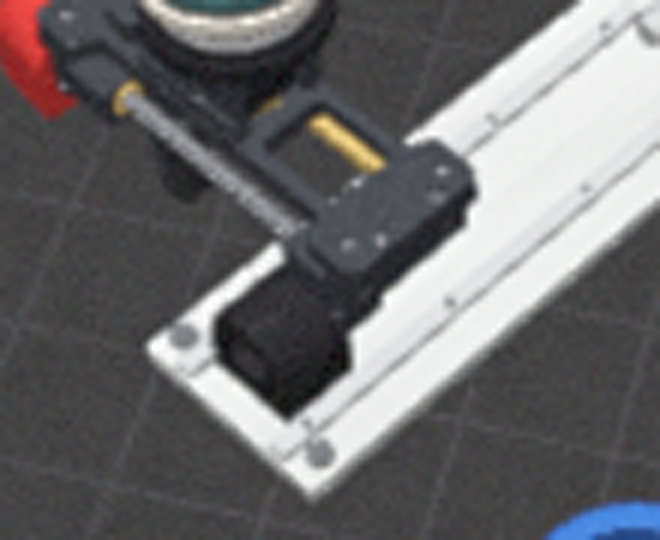

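Bush A stands upright in the carton (crop about (200,240)), and bush B is in the channel below the gripper (about (285,345)). Gripping B now.

```bash
python3 -m handwheel '[[0.5,0,15,0,0,0,1],[0.5,0,30,0,0,0,1],[0.5,0,45,0,0,0,1],[0.5,0,58,0,0,0,1],[0.5,0,68,0,0,0,1],[0.5,0,75.5,0,0,0,1],[0.5,0,75.5,0,0,0,1],[0.5,0,75.5,0,0,0,0.3],[0.5,0,75.5,0,0,0,0.3],[0.5,0,75.5,0,0,0,0.3]]' 30; python3 -m handwheel '[[0,0,0,0,0,0,0.3],[0,0,0,0,0,0,0.3],[0,0,0,0,0,0,0.3],[0,0,0,0,0,0,0.3],[0,0,0,0,0,0,0.3],[0,0,0,0,0,0,0.3],[0,0,0,0,0,0,0.3],[0,0,0,0,0,0,0.3],[0,0,0,0,0,0,0.3],[0,0,0,0,0,0,0.3]]'; python3 -c "
from h import *
st();go([*Wd(.7,80),.0235],105.44)"
```

```text
clock: 13.93
ee_pos: [0.5404, -0.1051, 0.0238]
eef_rot: [0.606, 0.796, 0.0, 0.001]
wrist_force: [0.4, 0.2, -0.1]
opening: 0.0707
grip_force: 0.0
clock: 14.77
ee_pos: [0.5401, -0.1048, 0.0232]
eef_rot: [0.606, 0.796, 0.0, 0.0]
wrist_force: [1.6, 2.7, 4.5]
opening: 0.05
grip_force: 30.0
[   0.7 -131. ] 0.0232 Fg [2.2 2.1] 4.5 grip 30.000215051695704
shift [ 2.11e+02  1.00e-01 -3.00e-01] turn [0.06 0.02 0.03]
```

Slide 211 mm to just short of the pin.

```bash
python3 -m handwheel '[[4,0.2,-0.2,0,0,0,0.3],[12,0.2,-0.2,0,0,0,0.3],[22,0.2,-0.2,0,0,0,0.3],[33,0.2,-0.2,0,0,0,0.3],[44,0.2,-0.2,0,0,0,0.3],[55,0.2,-0.2,0,0,0,0.3],[66,0.2,-0.2,0,0,0,0.3],[77,0.2,-0.2,0,0,0,0.3],[88,0.2,-0.2,0,0,0,0.3],[100,0.2,-0.2,0,0,0,0.3]]'; python3 -c "from h import *;st()"
```

```text
clock: 15.6
ee_pos: [0.5133, -0.0074, 0.0233]
eef_rot: [0.605, 0.796, 0.0, 0.001]
wrist_force: [4.3, -3.7, 2.5]
opening: 0.0496
grip_force: 30.0
[  0.7 -30. ] 0.0233 Fg [ 3.1 -4.7] 2.5 grip 29.999119145795703
```

```bash
python3 -m handwheel '[[12,0.2,0,0,0,0,0.3],[24,0.2,0,0,0,0,0.3],[36,0.2,0,0,0,0,0.3],[48,0.2,0,0,0,0,0.3],[60,0.2,0,0,0,0,0.3],[72,0.2,0,0,0,0,0.3],[84,0.2,0,0,0,0,0.3],[95,0.2,0,0,0,0,0.3],[104,0.2,0,0,0,0,0.3],[111,0.2,0,0,0,0,0.3]]'; python3 -c "from h import *;st()"
```

```text
clock: 16.43
ee_pos: [0.4837, 0.0997, 0.0233]
eef_rot: [0.605, 0.796, 0.0, 0.001]
wrist_force: [4.8, -4.4, 4.3]
opening: 0.0501
grip_force: 30.0
[ 0.8 81.1] 0.0233 Fg [ 3.5 -5.5] 4.3 grip 29.99929705169052
```

```bash
python3 -m handwheel '[[2,0.3,0,0,0,0,0.3],[4,0.3,0,0,0,0,0.3],[6,0.3,0,0,0,0,0.3],[8,0.3,0,0,0,0,0.3],[10,0.3,0,0,0,0,0.3],[12,0.3,0,0,0,0,0.3],[13,0.3,0,0,0,0,0.3],[14,0.3,0,0,0,0,0.3],[15,0.3,0,0,0,0,0.3],[16,0.3,0,0,0,0,0.3]]'; python3 -c "from h import *;st()"
```

```text
clock: 17.27
ee_pos: [0.4797, 0.1144, 0.0233]
eef_rot: [0.605, 0.796, -0.0, 0.0]
wrist_force: [3.6, -5.1, 4.7]
opening: 0.0495
grip_force: 30.0
[ 0.8 96.3] 0.0233 Fg [ 2.2 -5.8] 4.7 grip 29.998820261098444
```

```bash
python3 -m handwheel '[[0.6,0,0,0,0,0,0.3],[1.2,0,0,0,0,0,0.3],[1.8,0,0,0,0,0,0.3],[2.4,0,0,0,0,0,0.3],[3,0,0,0,0,0,0.3],[3,0,0,0,0,0,0.3],[3,0,0,0,0,0,0.3],[3,0,0,0,0,0,0.3],[3,0,0,0,0,0,0.3],[3,0,0,0,0,0,0.3]]'; python3 -c "from h import *;st()"
```

```text
clock: 18.1
ee_pos: [0.4789, 0.1173, 0.0232]
eef_rot: [0.605, 0.796, -0.0, 0.0]
wrist_force: [4.5, -4.0, 4.7]
opening: 0.0497
grip_force: 30.0
[ 0.8 99.3] 0.0232 Fg [ 3.3 -5. ] 4.7 grip 29.998967279680073
```

It's past the cone with no extra load, so I'll carry on to the shoulder.

```bash
python3 -m handwheel '[[1.5,0,0,0,0,0,0.3],[3,0,0,0,0,0,0.3],[4.5,0,0,0,0,0,0.3],[6,0,0,0,0,0,0.3],[7.5,0,0,0,0,0,0.3],[9,0,0,0,0,0,0.3],[10.5,0,0,0,0,0,0.3],[12,0,0,0,0,0,0.3],[13.5,0,0,0,0,0,0.3],[15,0,0,0,0,0,0.3]]'; python3 -c "from h import *;st()"
```

```text
clock: 18.93
ee_pos: [0.475, 0.1317, 0.0233]
eef_rot: [0.605, 0.796, -0.0, 0.0]
wrist_force: [4.9, -4.6, 4.6]
opening: 0.05
grip_force: 30.0
[  0.9 114.3] 0.0233 Fg [ 3.5 -5.8] 4.6 grip 29.998874505981803
```

```bash
python3 -m handwheel '[[0.8,0,0,0,0,0,0.3],[1.6,0,0,0,0,0,0.3],[2.4,0,0,0,0,0,0.3],[3.2,0,0,0,0,0,0.3],[4,0,0,0,0,0,0.3],[4.8,0,0,0,0,0,0.3],[5.6,0,0,0,0,0,0.3],[6.4,0,0,0,0,0,0.3],[6.4,0,0,0,0,0,0.3],[6.4,0,0,0,0,0,0.3]]'; python3 -c "from h import *;st()"
```

```text
clock: 19.77
ee_pos: [0.4732, 0.1379, 0.0233]
eef_rot: [0.605, 0.796, 0.0, 0.0]
wrist_force: [4.4, -4.3, 5.3]
opening: 0.0501
grip_force: 30.0
[  0.8 120.7] 0.0233 Fg [ 3.1 -5.3] 5.3 grip 29.998921919614077
```

```bash
python3 -m handwheel '[[0.5,0,0,0,0,0,0.3],[1,0,0,0,0,0,0.3],[1.5,0,0,0,0,0,0.3],[2,0,0,0,0,0,0.3],[2.5,0,0,0,0,0,0.3],[3,0,0,0,0,0,0.3],[3.5,0,0,0,0,0,0.3],[4,0,0,0,0,0,0.3],[4,0,0,0,0,0,0.3],[4,0,0,0,0,0,0.3]]'; python3 - <<'E'
from h import *
st();f=cam("scene");crop(f,225,90,110,90,6,"s4.png")
E
```

```text
clock: 20.6
ee_pos: [0.4724, 0.1408, 0.0233]
eef_rot: [0.605, 0.796, -0.0, 0.001]
wrist_force: [4.9, -8.4, 5.0]
opening: 0.05
grip_force: 30.0
[  0.9 123.7] 0.0233 Fg [ 2.5 -9.4] 5.0 grip 29.99954733531922
```

View pics/s4.png

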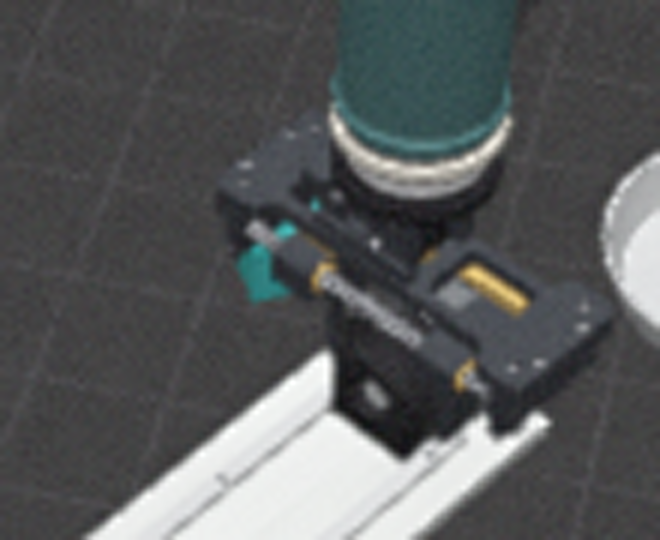

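The bush is on the pin, with the nose visible inside the bore at (375,395). The force is only just rising, so I'll push a little more to seat it.

```bash
python3 -m handwheel '[[0.4,0,0,0,0,0,0.3],[0.8,0,0,0,0,0,0.3],[1.2,0,0,0,0,0,0.3],[1.6,0,0,0,0,0,0.3],[2,0,0,0,0,0,0.3],[2,0,0,0,0,0,0.3],[2,0,0,0,0,0,0.3],[2,0,0,0,0,0,0.3],[2,0,0,0,0,0,0.3],[2,0,0,0,0,0,0.3]]'; python3 -c "from h import *;st()"
```

```text
clock: 21.48
ee_pos: [0.4724, 0.1409, 0.0232]
eef_rot: [0.605, 0.796, -0.001, 0.002]
wrist_force: [7.5, -16.9, 5.2]
opening: 0.0499
grip_force: 30.0
[  0.8 123.8] 0.0232 Fg [  2.8 -18.3] 5.2 grip 30.002125105820596
```

A firm stop at the shoulder, so B goes in the dish. Drawing it back and lifting.

```bash
python3 -m handwheel '[[-4,0,0,0,0,0,0.3],[-10,0,0,0,0,0,0.3],[-16,0,0,0,0,0,0.3],[-22,0,0,0,0,0,0.3],[-28,0,0,0,0,0,0.3],[-34,0,0,0,0,0,0.3],[-40,0,0,0,0,0,0.3],[-46,0,0,0,0,0,0.3],[-52,0,0,0,0,0,0.3],[-52,0,0,0,0,0,0.3]]'; python3 -m handwheel '[[0,0,0,0,0,0,0.3],[0,0,-8,0,0,0,0.3],[0,0,-20,0,0,0,0.3],[0,0,-35,0,0,0,0.3],[0,0,-52,0,0,0,0.3],[0,0,-70,0,0,0,0.3],[0,0,-90,0,0,0,0.3],[0,0,-110,0,0,0,0.3],[0,0,-125,0,0,0,0.3],[0,0,-125,0,0,0,0.3]]'; python3 - <<'E'
from h import *
st();d=np.array([.4831,.3448])+rm@[0,.0038];go([*d,.0175],105.44)
E
```

```text
clock: 22.32
ee_pos: [0.4851, 0.0948, 0.0233]
eef_rot: [0.606, 0.795, 0.001, -0.001]
wrist_force: [2.3, 2.3, 6.2]
opening: 0.0498
grip_force: 30.0
clock: 23.15
ee_pos: [0.485, 0.0945, 0.1495]
eef_rot: [0.605, 0.796, 0.001, -0.0]
wrist_force: [0.8, 0.9, -0.1]
opening: 0.0497
grip_force: 30.0
[ 0.6 75.7] 0.1495 Fg [1.  0.6] -0.1 grip 29.9998113932088
shift [245.4  65.  132.3] turn [ 0.03 -0.07  0.04]
```

```bash
python3 -m handwheel '[[12,3,0,0,0,0,0.3],[40,10,0,0,0,0,0.3],[75,20,0,0,0,0,0.3],[110,29,0,0,0,0,0.3],[145,39,0,0,0,0,0.3],[180,48,0,0,0,0,0.3],[212,56,0,0,0,0,0.3],[235,62,0,0,0,0,0.3],[245,65,0,0,0,0,0.3],[245,65,10,0,0,0,0.3]]'; python3 -m handwheel '[[0,0,10,0,0,0,0.3],[0,0,28,0,0,0,0.3],[0,0,48,0,0,0,0.3],[0,0,68,0,0,0,0.3],[0,0,86,0,0,0,0.3],[0,0,102,0,0,0,0.3],[0,0,113,0,0,0,0.3],[0,0,119,0,0,0,0.3],[0,0,122,0,0,0,0.3],[0,0,122,0,0,0,0.3]]'; python3 -c "from h import *;st()"
```

```text
clock: 23.98
ee_pos: [0.4818, 0.3497, 0.1373]
eef_rot: [0.604, 0.797, 0.0, -0.0]
wrist_force: [0.5, -0.4, -0.4]
opening: 0.0497
grip_force: 30.0
clock: 24.82
ee_pos: [0.482, 0.3451, 0.0162]
eef_rot: [0.606, 0.796, -0.001, -0.0]
wrist_force: [-0.2, -0.3, -0.5]
opening: 0.0496
grip_force: 30.0
[ 64.5 318.1] 0.0162 Fg [-0.3 -0.3] -0.5 grip 29.97613681422081
```

```bash
python3 -m handwheel '[[0,0,0.3,0,0,0,0.3],[0,0,0.3,0,0,0,0.5],[0,0,0.3,0,0,0,0.72],[0,0,0.3,0,0,0,0.72],[0,0,0.3,0,0,0,0.72],[0,0,-5,0,0,0,0.72],[0,0,-20,0,0,0,0.72],[0,0,-45,0,0,0,0.72],[0,0,-75,0,0,0,0.72],[0,0,-105,0,0,0,0.72]]';  python3 -m handwheel '[[-15,0,-120,0,0,0,0.72],[-45,0,-120,0,0,0,0.72],[-80,0,-120,0,0,0,0.72],[-115,0,-120,0,0,0,0.72],[-150,0,-120,0,0,0,0.72],[-180,0,-120,0,0,0,0.72],[-195,0,-120,0,0,0,0.72],[-200,0,-120,0,0,0,0.72],[-200,0,-120,0,0,0,0.72],[-200,0,-120,0,0,0,0.72]]';python3 - <<'E'
from h import *
st();f=cam("top");cv2.imwrite("pics/end.png",cv2.resize(f["image"],(800,600)))
E
```

```text
clock: 25.65
ee_pos: [0.4822, 0.3466, 0.1216]
eef_rot: [0.605, 0.796, -0.001, -0.0]
wrist_force: [-0.2, 0.0, -0.2]
opening: 0.0632
grip_force: 0.0
clock: 26.48
ee_pos: [0.5359, 0.1547, 0.241]
eef_rot: [0.606, 0.796, 0.0, -0.0]
wrist_force: [0.3, 0.6, 0.1]
opening: 0.0634
grip_force: 0.0
[ 65.7 120.2] 0.241 Fg [0.4 0.5] 0.1 grip 0.0
```

View pics/end.png

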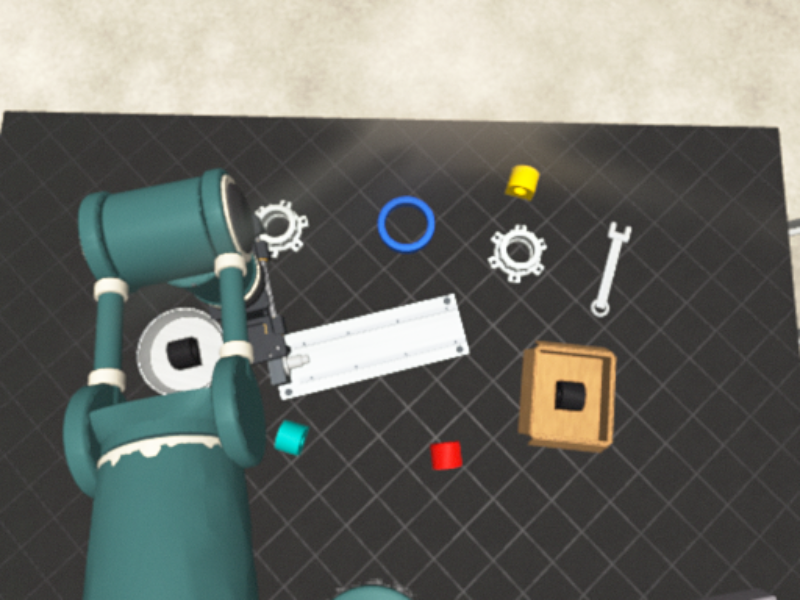

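One bush is in the dish at (184,352), the other in the carton at (570,396), and nothing else has moved.

```bash
python3 -c "
from workcell import robot
print(robot.finish_job())"
```

```text
the job is handed in; nothing more can be done
None
```

The bush nearer the pin stopped 24 mm short and is in the carton, the other went fully home and is in the dish, and the job was handed in at about 27 s.

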